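# Stand each pickle jar on its own drip saucer

### The arm

A 6-joint arm with a two-finger parallel gripper is mounted at the origin on the work surface. World frame = base frame: x ahead of the robot, y to its left, z up, the work surface at z = 0. Lengths are in m, angles in rad, forces in N, time in s.
With the tool pointing down it reaches from about 0.35 to 0.85 m from the base axis. Payload 8.1 kg.
Tool frame: the origin (TCP) lies at the centre of the arm's flange, where the gripper is bolted on; the fingertips stand 186 mm ahead of it and the grasp point (between the pads) lies 167 mm ahead of it; z points along the fingers, y is the line along which they close (so a half turn about z gives the same grasp; the last joint's range is limited). The gripper opens to 93 mm and grips with 3 to 60 N. Pads are 15 mm wide; open, the fingers measure 128 mm over their backs; the gripper's body (75 mm by 188 mm) begins 65 mm behind the grasp point.
Start: joints at [1.041, 0.13, 1.488, -0, 1.523, -0.085], TCP at [0.258, 0.542, 0.405] pointing down, gripper open.
Joint ranges: [-2.96, 2.96], [-0.89, 2.26], [0.02, 2.5], [-1.34, 4.48], [0, 2.73], [-2.66, 2.66]. Speed limits (rad/s): [2.39, 2.39, 2.79, 3.14, 3.14, 3.14].

### API

Orientations are given as a rotation vector (axis times angle).
In Python, from plant import read_state, read_camera, camera_params, robot gives the robot as it stands.
- The arm moves only by the tool carry_out, never from a script. Its argument "targets" is a list of rows, each an object of numbers: "hand": the opening in per cent of the stroke, from 0 (shut) to 100 (fully open); "x", "y", "z": the shift along the tool's x, y, z in m; "ax", "ay", "az": the turn, a rotation vector about the tool's x, y, z in rad. In form: [{"hand": .., "x": .., "y": .., "z": .., "ax": .., "ay": .., "az": ..}, ...]. A call has 1 to 8 rows; each row is the pose to reach, as a shift and turn from the pose commanded when the call began, along the tool's axes at that moment; what a row does not reach only later rows make up. A row lasts 1/8 s, in which the tool goes at most 62.5 mm and 10.7 degrees, less where a joint would pass 70% of its speed; a pose out of reach is approached as far as the arm can. A call with a gripper value outside its range is refused whole. The fingers move at their own pace and stop on an object; "newtons" is the grip in N (left out, the last holds). Time passes only in rows, so rows that repeat a pose let the fingers close. It gives the time, the measured TCP pose, the force, the opening and the grip force at its end, in the units of the state.
- read_state(): the state, without advancing time (a new reading comes with each control period).
- read_camera(name): name is "side" or "top"; returns (picture, depth): 384x512x3 uint8, blue, green, red; 384x512 float32, m along the optical axis (not along the pixel's ray), 0 where there is no reading.
- camera_params(name): a dict with "fx", "fy", "cx", "cy" (pixels), "position" and "rotation" of the camera in the world. Camera axes: x right, y up, looking along -z (the intrinsics and any distortion apply to the point x, -y, -z); pixel columns grow to the right and rows downward; lengths in m; the calibration is good to about 2 mm. A picture is of the moment at which its call begins. camera_params takes no time and is no camera call.
- robot.close_job(): hands the job in; it is judged then, once.
The state is a dict: "t": time; "q": joint angles; "dq": joint speeds; "joint_torque": joint torques, N m; "tool_pos": TCP position; "orientation": TCP orientation; "force": force on the tool from outside, world axes, zero at the start; "wrist_torque": the same for the moment, N m; "opening": finger opening in m; "gripper_force": force on a finger pad.
Only numpy, scipy, OpenCV 4.12 (cv2) and the standard library are available. Lean on these libraries where they do the work, as an engineer would, in place of code of your own. Each camera call takes 0.05 s, during which the arm holds its last target. There are 200 camera calls.

### The job

Stand each of the four closed pickle jars in the middle of the drip saucer that matches it in both colour and size: large green jar on large green saucer, small red jar on small red saucer, and so on. Keep the jars upright, set them down rather than dropping them, and leave the open crock of pickle where it stands.

Things in the scene. Friction and masses are not known exactly. Their poses are not given: they have to be found in the camera images.
- large_green_jar_center (a point): Centre, half-way up and on the axis, of the large green jar: a closed, straight-sided round jar of green chilli pickle with a green screw lid as wide as the jar (lid = top 16 mm, cream band just below it), 64 mm across and 88 mm tall, 0.27 to 0.53 kg. It stands loose and upright on the counter (z = 0). z axis along the jar, up.
- large_red_jar_center (a point): Centre, half-way up and on the axis, of the large red jar: a closed, straight-sided round jar of red chilli pickle with a red screw lid as wide as the jar (lid = top 16 mm, cream band just below it), 64 mm across and 88 mm tall, 0.27 to 0.53 kg. It stands loose and upright on the counter (z = 0). z axis along the jar, up.
- small_green_jar_center (a point): Centre, half-way up and on the axis, of the small green jar: a closed, straight-sided round jar of green chilli pickle with a green screw lid as wide as the jar (lid = top 16 mm, cream band just below it), 40 mm across and 64 mm tall, 0.09 to 0.18 kg. It stands loose and upright on the counter (z = 0). z axis along the jar, up.
- small_red_jar_center (a point): Centre, half-way up and on the axis, of the small red jar: a closed, straight-sided round jar of red chilli pickle with a red screw lid as wide as the jar (lid = top 16 mm, cream band just below it), 40 mm across and 64 mm tall, 0.09 to 0.18 kg. It stands loose and upright on the counter (z = 0). z axis along the jar, up.
- large_green_saucer: The large green saucer: a round, shallow green drip saucer with a cream disc painted in its middle, which does not move, 106 mm across the rim, its flat floor 84 mm across, the floor 5 mm thick and the rim 10 mm high over the counter. Origin: centre of its underside, on the counter (z = 0).
- large_red_saucer: The large red saucer: a round, shallow red drip saucer with a cream disc painted in its middle, which does not move, 106 mm across the rim, its flat floor 84 mm across, the floor 5 mm thick and the rim 10 mm high over the counter. Origin: centre of its underside, on the counter (z = 0).
- small_green_saucer: The small green saucer: a round, shallow green drip saucer with a cream disc painted in its middle, which does not move, 78 mm across the rim, its flat floor 60 mm across, the floor 5 mm thick and the rim 10 mm high over the counter. Origin: centre of its underside, on the counter (z = 0).
- small_red_saucer: The small red saucer: a round, shallow red drip saucer with a cream disc painted in its middle, which does not move, 78 mm across the rim, its flat floor 60 mm across, the floor 5 mm thick and the rim 10 mm high over the counter. Origin: centre of its underside, on the counter (z = 0).
- crock: The open crock: cream stoneware pot with an ochre rim, 125 mm across, 95 mm tall, full of chilli pickle with a steel spoon whose handle leans out up to 118 mm above the counter, 1.2 kg, standing loose among the jars and saucers; to be left where it is. Origin: centre of its underside. Also lying loose on the counter between the listed things: three fresh chillies (80 mm long, 14 mm thick; green or red), and at the sides a garlic bulb and a lime (up to 46 mm tall).

How it is judged:
At the end, for the whole second after the job is handed in: Every jar stands upright (within 0.1 rad) and at rest on the floor of the saucer of its own colour and size, its centre within 13 mm of the saucer's centre sideways and within 4 mm of the height of a jar standing flat on the saucer's floor (horizontal distance between large_green_jar_center and large_green_saucer below 0.013 m and z of large_green_jar_center in the frame of large_green_saucer between 0.045 and 0.053 m and angle between each of large_green_jar_center, large_red_jar_center, small_green_jar_center, small_red_jar_center's own z axis and vertical below 0.1 rad and linear speed of each of large_green_jar, large_red_jar, small_green_jar, small_red_jar below 0.02 m/s and horizontal distance between large_red_jar_center and large_red_saucer below 0.013 m and z of large_red_jar_center in the frame of large_red_saucer between 0.045 and 0.053 m and horizontal distance between small_green_jar_center and small_green_saucer below 0.013 m and z of small_green_jar_center in the frame of small_green_saucer between 0.033 and 0.041 m and horizontal distance between small_red_jar_center and small_red_saucer below 0.013 m and z of small_red_jar_center in the frame of small_red_saucer between 0.033 and 0.041 m); the robot touches nothing.
It fails at once if a jar is tipped by more than 0.6 rad (34 degrees) (angle between any of large_green_jar_center, large_red_jar_center, small_green_jar_center, small_red_jar_center's own z axis and vertical above 0.6 rad).
It fails at once if a jar is dropped (falls free from more than about 18 mm) ((contact force between large_green_jar and anything else below 0.05 N and linear speed of large_green_jar above 0.6 m/s) or (contact force between large_red_jar and anything else below 0.05 N and linear speed of large_red_jar above 0.6 m/s) or (contact force between small_green_jar and anything else below 0.05 N and linear speed of small_green_jar above 0.6 m/s) or (contact force between small_red_jar and anything else below 0.05 N and linear speed of small_red_jar above 0.6 m/s)).
It fails at once if the open crock is shifted by more than 30 mm or tipped (distance of crock from where it was at the start of the episode above 0.03 m or angle between crock's own z axis and vertical above 0.3 rad).
It also fails if it takes over 109 s, if anything falls off the work surface, if the arm or the gripper's body presses on something with over 40 N, if the wrist force passes 120 N, or if a joint passes its speed limit or range.

## Working session

There is one attempt and no reset: what is moved stays moved. The work goes in short steps, Python scripts to look and compute and a tool call to move; the robot and the scene stay as the last step left them, time stands still between calls to the robot, and variables do not carry over. Pictures are saved under pics/ and viewed, at most 14 in all, crops included, and the job is handed in when it is done.

Besides the shell and the picture viewer there is one more tool, called after ">>>" by a JSON object that holds its "fn" and its "kwargs", one argument or row to a line. carry_out: Moves the arm, as the interface text tells. Its arguments: {"type":"object","properties":{"targets":{"type":"array","items":{"type":"object","properties":{"hand":{"type":"number"},"x":{"type":"number"},"y":{"type":"number"},"z":{"type":"number"},"ax":{"type":"number"},"ay":{"type":"number"},"az":{"type":"number"}}}},"newtons":{"type":"number"}},"required":["targets"]}

```bash
mkdir -p pics; ls; python3 - <<'E'
from plant import *
import cv2,numpy as np
for n in ("top","side"):
    p,d=read_camera(n); cv2.imwrite(f"pics/{n}0.png",p); np.savez(f"{n}0.npz",p=p,d=d); print(n,camera_params(n))
print(read_state())
E
```

```text
pics
top {'fx': 396.11210517643667, 'fy': 396.11210517643667, 'cx': 254.96083388766365, 'cy': 186.33959953265344, 'position': array([ 0.44229214, -0.01304123,  1.24965824]), 'rotation': array([ 0.06131909, -0.0747032 , -1.56704944])}
side {'fx': 445.48638944709097, 'fy': 445.48638944709097, 'cx': 263.3579044863048, 'cy': 200.0153911094162, 'position': array([ 0.44507199, -0.90338138,  0.74929647]), 'rotation': array([ 0.91271282, -0.04991818, -0.06014732])}
{'t': 0.1, 'q': array([ 1.04061171e+00,  1.31100232e-01,  1.48918056e+00,  2.02857116e-05,
        1.52298586e+00, -8.53850695e-02]), 'dq': array([ 0.00028822, -0.0015921 , -0.00298608, -0.00135336, -0.00155173,
        0.00028794]), 'joint_torque': array([ 1.31622379e-03, -5.61341000e+01, -4.93095160e+01,  7.70044397e-02,
        2.90964358e-02, -3.29329055e-05]), 'tool_pos': array([0.25803058, 0.54145619, 0.40377777]), 'orientation': array([-6.92829167e-01, -3.06370339e+00,  2.49588089e-03]), 'force': array([-0.64591034,  0.01247639, -0.07858959]), 'wrist_torque': array([ 0.02999259, -0.0092727 , -0.03198871]), 'gripper_force': 0.0, 'opening': 0.09268605667213173}
```

View pics/top0.png

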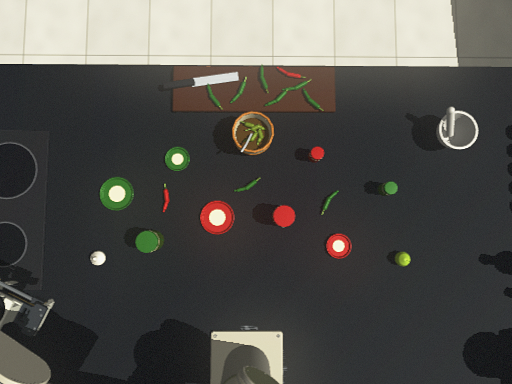

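View pics/side0.png

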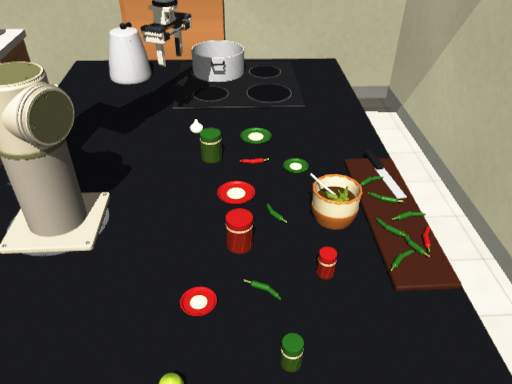

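The top view shows saucers: LG (117,194), SG (177,159), LR (217,217), SR (338,246). Jars: LG (148,241), LR (284,216), SR (317,154), SG (390,188). The crock is at (253,133), with chillies at (166,198), (248,185) and (330,201). The side view confirms this and shows all jars upright.

```bash
cat > h.py <<'E'
from plant import *
import cv2,numpy as np
from scipy.spatial.transform import Rotation as R
def cloud(n,d):
    c=camera_params(n); v,u=np.mgrid[:384,:512]
    P=np.stack([(u-c['cx'])/c['fx']*d,-(v-c['cy'])/c['fy']*d,-d],-1)
    return P@R.from_rotvec(c['rotation']).as_matrix().T+c['position']
def onplane(n,uv,z):
    c=camera_params(n); r=R.from_rotvec(c['rotation']).as_matrix()@np.array([(uv[0]-c['cx'])/c['fx'],-(uv[1]-c['cy'])/c['fy'],-1])
    return c['position']+r*(z-c['position'][2])/r[2]
def blob(m,seed,r=30):
    w=np.zeros_like(m); u,v=seed; w[v-r:v+r,u-r:u+r]=m[v-r:v+r,u-r:u+r]
    n,l,s,ce=cv2.connectedComponentsWithStats(w.astype(np.uint8))
    if n<2: return None,0
    k=1+np.argmax(s[1:,4]); return ce[k],s[k]
S={'LG':(117,194),'SG':(177,159),'LR':(217,217),'SR':(338,246)}
J={'LG':((148,241),.088),'LR':((284,216),.088),'SR':((317,154),.064),'SG':((390,188),.064)}
def measure(p,d):
    P=cloud('top',d); pi=p.astype(int)
    for k,s in S.items():
        c,st=blob((pi.min(2)>120),s,18); print('saucer',k,c,st[2:],onplane('top',c,.005).round(4), P[s[1],s[0]].round(4))
    sat=pi.max(2)-pi.min(2)>40
    for k,(s,h) in J.items():
        m=sat&(abs(P[...,2]-h)<.012); c,st=blob(m,s,22)
        print('jar',k,c,st[2:] if c is not None else '',None if c is None else onplane('top',c,h).round(4),P[s[1],s[0]].round(4))
E
python3 - <<'E'
from h import *
f=np.load('top0.npz'); measure(f['p'],f['d'])
P=cloud('top',f['d'])
print(P[190,290],P[300,300])
for n,(u,v) in dict(crock=(253,133),ch1=(166,198),ch2=(248,185),ch3=(330,201),garlic=(98,258),lime=(403,259)).items(): print(n,onplane('top',(u,v),.09 if n=='crock' else .02).round(3))
s=read_state(); print(R.from_rotvec(s['orientation']).as_matrix().round(3))
# circle fit on side view for lids
g=np.load('side0.npz'); Q=cloud('side',g['d']); pi=g['p'].astype(int)
sat=pi.max(2)-pi.min(2)>60
for k,sd,h in (('LG',(211,135),.088),('LR',(239,220),.088),('SR',(328,255),.064),('SG',(292,342),.064)):
    c,st=blob(sat&(abs(Q[...,2]-h)<.005),sd,18); print(k,c,None if c is None else onplane('side',c,h).round(4),st[2:] if c is not None else '')
for k,sd in (('LG',(256,137)),('SG',(297,166)),('LR',(236,193)),('SR',(198,302))):
    c,st=blob(pi.min(2)>100,sd,14); print(k,c,onplane('side',c,.005).round(4))
E
```

```text
saucer LG [116.5        193.39622642] [ 16  16 212] [0.5268 0.4112 0.005 ] [0.5252 0.4106 0.0018]
saucer SG [177.10377358 158.60377358] [ 12  12 106] [0.6379 0.2233 0.005 ] [0.6358 0.2227 0.0099]
saucer LR [216.91627907 217.10232558] [ 17  17 215] [0.4534 0.0953 0.005 ] [0.4537 0.0953 0.0026]
saucer SR [338.27586207 245.47413793] [ 12  12 116] [ 0.366  -0.2839  0.005 ] [ 0.3647 -0.2821  0.0089]
jar LG [146.18062827 241.44502618] [ 23  22 382] [0.3817 0.2925 0.088 ] [0.3831 0.2868 0.0896]
jar LR [283.15803815 215.73841962] [ 22  22 367] [ 0.4571 -0.1056  0.088 ] [ 0.4563 -0.108   0.0882]
jar SR [316.41666667 152.86363636] [ 13  13 132] [ 0.6477 -0.2091  0.064 ] [ 0.6446 -0.2112  0.0616]
jar SG [390.33884298 187.44628099] [ 13  12 121] [ 0.5432 -0.4309  0.064 ] [ 0.5413 -0.4289  0.0667]
[ 5.39573758e-01 -1.34603348e-01 -4.03598885e-04] [ 0.19824104 -0.16379323 -0.00088987]
crock [ 0.702 -0.017  0.09 ]
ch1 [0.512 0.252 0.02 ]
ch2 [ 0.553 -0.002  0.02 ]
ch3 [ 0.504 -0.257  0.02 ]
garlic [0.328 0.456 0.02 ]
lime [ 0.326 -0.479  0.02 ]
[[-0.903  0.43  -0.001]
 [ 0.43   0.903 -0.001]
 [ 0.    -0.002 -1.   ]]
LG [209.51381215 133.30939227] [0.3821 0.2863 0.088 ] [ 21  12 181]
LR [238.97826087 218.06521739] [ 0.4584 -0.1142  0.088 ] [ 27  20 414]
SR [327.7970297  253.62376238] [ 0.649  -0.2166  0.064 ] [ 18  15 202]
SG [292.49244713 342.96676737] [ 0.5436 -0.4365  0.064 ] [ 22  20 331]
LG [255.25471698 136.0754717 ] [0.5275 0.4103 0.005 ]
SG [295.36111111 165.84722222] [0.6388 0.2232 0.005 ]
LR [235.55621302 192.82840237] [0.4539 0.0949 0.005 ]
SR [198.16080402 301.5879397 ] [ 0.3662 -0.284   0.005 ]
```

>>> {"fn": "carry_out", "kwargs": {
  "targets": [
    {"x": -0.055, "y": -0.043, "az": -0.11, "hand": 100},
    {"x": -0.11, "y": -0.086, "az": -0.22},
    {"x": -0.165, "y": -0.13, "az": -0.33},
    {"x": -0.22, "y": -0.173, "az": -0.444},
    {"x": -0.22, "y": -0.173, "az": -0.444},
    {"x": -0.22, "y": -0.173, "az": -0.444}
  ]
}}

```text
schema error: expected keys hand, x, y, z, ax, ay, az
```

>>> {"fn": "carry_out", "kwargs": {
  "targets": [
    {"hand": 100, "x": -0.055, "y": -0.043, "z": 0, "ax": 0, "ay": 0, "az": -0.11},
    {"hand": 100, "x": -0.11, "y": -0.086, "z": 0, "ax": 0, "ay": 0, "az": -0.22},
    {"hand": 100, "x": -0.165, "y": -0.13, "z": 0, "ax": 0, "ay": 0, "az": -0.33},
    {"hand": 100, "x": -0.22, "y": -0.173, "z": 0, "ax": 0, "ay": 0, "az": -0.444},
    {"hand": 100, "x": -0.22, "y": -0.173, "z": 0, "ax": 0, "ay": 0, "az": -0.444},
    {"hand": 100, "x": -0.22, "y": -0.173, "z": 0, "ax": 0, "ay": 0, "az": -0.444}
  ],
  "newtons": 35
}}

```text
t: 0.85
tool_pos: [0.383, 0.2892, 0.4045]
orientation: [-0.007, -3.141, 0.001]
force: [0.3, 0.5, 0.6]
opening: 0.0931
gripper_force: 0.0
```

>>> {"fn": "carry_out", "kwargs": {
  "targets": [
    {"hand": 100, "x": 0.001, "y": 0.002, "z": 0.04, "ax": 0, "ay": 0, "az": 0},
    {"hand": 100, "x": 0.001, "y": 0.002, "z": 0.08, "ax": 0, "ay": 0, "az": 0},
    {"hand": 100, "x": 0.001, "y": 0.002, "z": 0.11, "ax": 0, "ay": 0, "az": 0},
    {"hand": 100, "x": 0.001, "y": 0.002, "z": 0.14, "ax": 0, "ay": 0, "az": 0},
    {"hand": 100, "x": 0.001, "y": 0.002, "z": 0.165, "ax": 0, "ay": 0, "az": 0},
    {"hand": 100, "x": 0.001, "y": 0.002, "z": 0.186, "ax": 0, "ay": 0, "az": 0},
    {"hand": 100, "x": 0.001, "y": 0.002, "z": 0.186, "ax": 0, "ay": 0, "az": 0},
    {"hand": 100, "x": 0.001, "y": 0.002, "z": 0.186, "ax": 0, "ay": 0, "az": 0}
  ]
}}

```text
t: 1.85
tool_pos: [0.3813, 0.2936, 0.2194]
orientation: [0.0, 3.141, 0.001]
force: [0.0, 0.1, -0.2]
opening: 0.0929
gripper_force: 0.0
```

>>> {"fn": "carry_out", "kwargs": {
  "targets": [
    {"hand": 60, "x": 0, "y": 0, "z": 0, "ax": 0, "ay": 0, "az": 0},
    {"hand": 50, "x": 0, "y": 0, "z": 0, "ax": 0, "ay": 0, "az": 0},
    {"hand": 50, "x": 0, "y": 0, "z": 0, "ax": 0, "ay": 0, "az": 0},
    {"hand": 50, "x": 0, "y": 0, "z": 0, "ax": 0, "ay": 0, "az": 0},
    {"hand": 50, "x": 0, "y": 0, "z": 0, "ax": 0, "ay": 0, "az": 0},
    {"hand": 50, "x": 0, "y": 0, "z": 0, "ax": 0, "ay": 0, "az": 0}
  ],
  "newtons": 35
}}

```text
t: 2.6
tool_pos: [0.3815, 0.2927, 0.2191]
orientation: [0.001, 3.141, -0.0]
force: [-0.2, -3.4, 5.0]
opening: 0.0636
gripper_force: 35.0
```

>>> {"fn": "carry_out", "kwargs": {
  "targets": [
    {"hand": 50, "x": 0, "y": 0, "z": -0.01, "ax": 0, "ay": 0, "az": 0},
    {"hand": 50, "x": 0, "y": 0, "z": -0.03, "ax": 0, "ay": 0, "az": 0},
    {"hand": 50, "x": 0, "y": 0, "z": -0.06, "ax": 0, "ay": 0, "az": 0},
    {"hand": 50, "x": -0.02, "y": 0.016, "z": -0.08, "ax": 0, "ay": 0, "az": 0},
    {"hand": 50, "x": -0.05, "y": 0.04, "z": -0.08, "ax": 0, "ay": 0, "az": 0},
    {"hand": 50, "x": -0.085, "y": 0.07, "z": -0.08, "ax": 0, "ay": 0, "az": 0},
    {"hand": 50, "x": -0.12, "y": 0.098, "z": -0.08, "ax": 0, "ay": 0, "az": 0},
    {"hand": 50, "x": -0.145, "y": 0.118, "z": -0.08, "ax": 0, "ay": 0, "az": 0}
  ]
}}

```text
t: 3.6
tool_pos: [0.5272, 0.4116, 0.2978]
orientation: [-0.001, -3.14, 0.001]
force: [-0.1, 0.1, -4.0]
opening: 0.0637
gripper_force: 35.0
```

>>> {"fn": "carry_out", "kwargs": {
  "targets": [
    {"hand": 50, "x": 0, "y": 0, "z": 0, "ax": 0, "ay": 0, "az": 0},
    {"hand": 50, "x": 0, "y": 0, "z": 0, "ax": 0, "ay": 0, "az": 0},
    {"hand": 50, "x": 0, "y": 0, "z": 0, "ax": 0, "ay": 0, "az": 0}
  ]
}}

```text
t: 3.98
tool_pos: [0.5257, 0.4103, 0.2986]
orientation: [-0.001, -3.141, 0.001]
force: [-0.1, -0.3, -4.3]
opening: 0.0638
gripper_force: 35.0
```

```bash
python3 - <<'E'
from h import *
p,d=read_camera('side'); cv2.imwrite('pics/s1.png',cv2.resize(p[60:230,150:350],(800,680))[:600])
s=read_state(); print(s['tool_pos'],s['force'],s['opening'],s['gripper_force'])
E
```

```text
[0.5257948  0.41029459 0.29885227] [-0.3283388   0.112787   -5.39196927] 0.06355008845040268 34.99910742044449
```

View pics/s1.png

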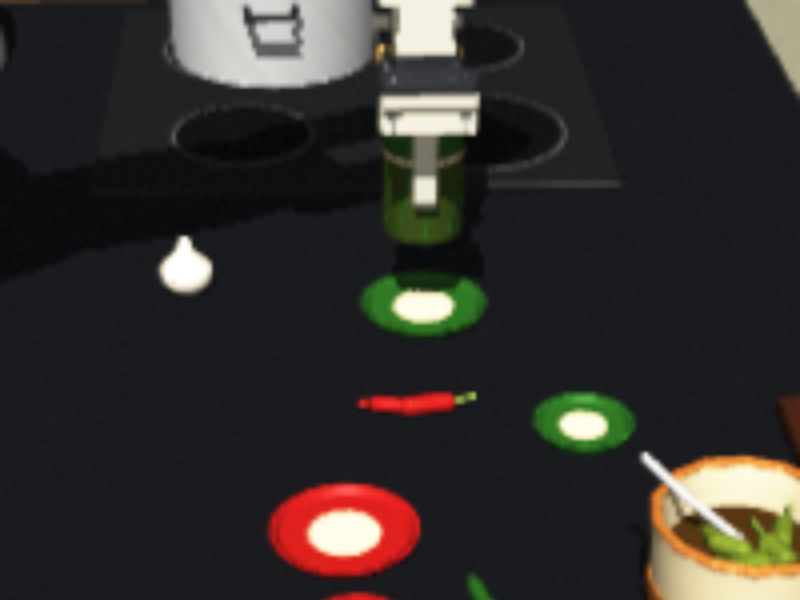

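The large green jar hangs upright in the fingers, at crop column 423, directly over its saucer (also 423). I'll lower it.

>>> {"fn": "carry_out", "kwargs": {
  "targets": [
    {"hand": 50, "x": -0.001, "y": 0.001, "z": 0.025, "ax": 0, "ay": 0, "az": 0},
    {"hand": 50, "x": -0.001, "y": 0.001, "z": 0.045, "ax": 0, "ay": 0, "az": 0},
    {"hand": 50, "x": -0.001, "y": 0.001, "z": 0.06, "ax": 0, "ay": 0, "az": 0},
    {"hand": 50, "x": -0.001, "y": 0.001, "z": 0.068, "ax": 0, "ay": 0, "az": 0},
    {"hand": 50, "x": -0.001, "y": 0.001, "z": 0.072, "ax": 0, "ay": 0, "az": 0},
    {"hand": 50, "x": -0.001, "y": 0.001, "z": 0.074, "ax": 0, "ay": 0, "az": 0},
    {"hand": 50, "x": -0.001, "y": 0.001, "z": 0.074, "ax": 0, "ay": 0, "az": 0},
    {"hand": 50, "x": -0.001, "y": 0.001, "z": 0.074, "ax": 0, "ay": 0, "az": 0}
  ]
}}

```text
t: 5.03
tool_pos: [0.5276, 0.4118, 0.2254]
orientation: [0.001, 3.141, 0.001]
force: [0.6, -0.6, -5.4]
opening: 0.064
gripper_force: 35.0
```

>>> {"fn": "carry_out", "kwargs": {
  "targets": [
    {"hand": 50, "x": 0, "y": 0, "z": 0.001, "ax": 0, "ay": 0, "az": 0},
    {"hand": 50, "x": 0, "y": 0, "z": 0.0015, "ax": 0, "ay": 0, "az": 0},
    {"hand": 50, "x": 0, "y": 0, "z": 0.0015, "ax": 0, "ay": 0, "az": 0}
  ]
}}

```text
t: 5.4
tool_pos: [0.5276, 0.4119, 0.2242]
orientation: [0.001, 3.141, 0.001]
force: [-1.5, -1.1, 2.3]
opening: 0.0635
gripper_force: 35.0
```

>>> {"fn": "carry_out", "kwargs": {
  "targets": [
    {"hand": 75, "x": 0, "y": 0, "z": 0, "ax": 0, "ay": 0, "az": 0},
    {"hand": 90, "x": 0, "y": 0, "z": 0, "ax": 0, "ay": 0, "az": 0},
    {"hand": 100, "x": 0, "y": 0, "z": 0, "ax": 0, "ay": 0, "az": 0},
    {"hand": 100, "x": 0, "y": 0, "z": -0.03, "ax": 0, "ay": 0, "az": 0},
    {"hand": 100, "x": 0, "y": 0, "z": -0.08, "ax": 0, "ay": 0, "az": 0},
    {"hand": 100, "x": 0, "y": 0, "z": -0.13, "ax": 0, "ay": 0, "az": 0},
    {"hand": 100, "x": 0.005, "y": -0.04, "z": -0.16, "ax": 0, "ay": 0, "az": 0},
    {"hand": 100, "x": 0.01, "y": -0.09, "z": -0.16, "ax": 0, "ay": 0, "az": 0}
  ]
}}

```text
t: 6.4
tool_pos: [0.5178, 0.3218, 0.3875]
orientation: [-0.001, 3.135, 0.005]
force: [0.6, -1.2, -0.1]
opening: 0.0931
gripper_force: 0.0
```

>>> {"fn": "carry_out", "kwargs": {
  "targets": [
    {"hand": 100, "x": 0.01, "y": -0.06, "z": 0, "ax": 0, "ay": 0, "az": 0},
    {"hand": 100, "x": 0.02, "y": -0.12, "z": 0, "ax": 0, "ay": 0, "az": 0},
    {"hand": 100, "x": 0.03, "y": -0.18, "z": 0, "ax": 0, "ay": 0, "az": 0},
    {"hand": 100, "x": 0.04, "y": -0.24, "z": 0, "ax": 0, "ay": 0, "az": 0},
    {"hand": 100, "x": 0.05, "y": -0.3, "z": 0, "ax": 0, "ay": 0, "az": 0},
    {"hand": 100, "x": 0.057, "y": -0.36, "z": 0, "ax": 0, "ay": 0, "az": 0},
    {"hand": 100, "x": 0.06, "y": -0.41, "z": 0, "ax": 0, "ay": 0, "az": 0},
    {"hand": 100, "x": 0.06, "y": -0.427, "z": 0, "ax": 0, "ay": 0, "az": 0}
  ]
}}

```text
t: 7.4
tool_pos: [0.4565, -0.1076, 0.3835]
orientation: [0.006, 3.141, -0.001]
force: [0.4, -0.0, -0.5]
opening: 0.0923
gripper_force: 0.0
```

```bash
python3 - <<'E'
from h import *
J['LG']=((113,190),.093)
p,d=read_camera('top'); cv2.imwrite('pics/t2.png',p)
s=read_state(); print(s['tool_pos'],s['orientation'],s['opening'])
measure(p,d)
E
```

```text
[ 0.45676092 -0.1079801   0.38338346] [ 5.90009258e-03  3.14119086e+00 -1.61928963e-03] 0.09300223729008093
saucer LG [117. 196.] [1 1 1] [0.5187 0.4093 0.005 ] [0.5197 0.3826 0.0845]
saucer SG [177.12264151 158.70754717] [ 12  12 106] [0.6375 0.2233 0.005 ] [0.6369 0.224  0.003 ]
saucer LR [216.98496241 219.7593985 ] [ 17  10 133] [0.4451 0.095  0.005 ] [0.4537 0.0951 0.0043]
saucer SR [337.3062645  245.53132251] [ 23  36 431] [ 0.3659 -0.2808  0.005 ] [ 0.4034 -0.1479  0.6279]
jar LG [106.     191.0625] [ 23  22 384] [0.5276 0.4119 0.093 ] [0.5308 0.3917 0.0929]
jar LR None  None [ 0.4499 -0.0647  0.6173]
jar SR [316.47692308 152.84615385] [ 13  13 130] [ 0.6477 -0.2093  0.064 ] [ 0.6441 -0.2107  0.0649]
jar SG [390.31707317 187.50406504] [ 13  13 123] [ 0.543  -0.4309  0.064 ] [ 0.5418 -0.4312  0.0602]
```

View pics/t2.png

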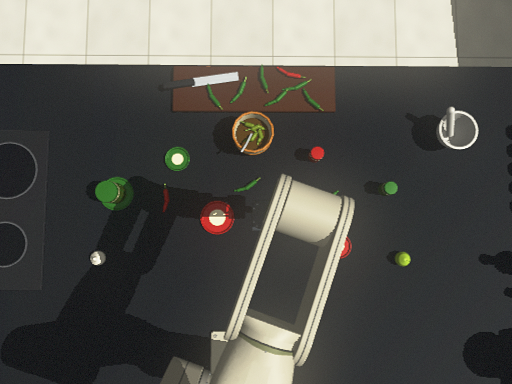

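The large green jar (lid at (106,191)) measures about 1 mm off its saucer's centre. The hand is over the large red jar, so I'll descend and grip it.

>>> {"fn": "carry_out", "kwargs": {
  "targets": [
    {"hand": 100, "x": 0, "y": 0.002, "z": 0.04, "ax": 0, "ay": 0, "az": 0},
    {"hand": 100, "x": 0, "y": 0.002, "z": 0.08, "ax": 0, "ay": 0, "az": 0},
    {"hand": 100, "x": 0, "y": 0.002, "z": 0.11, "ax": 0, "ay": 0, "az": 0},
    {"hand": 100, "x": 0, "y": 0.002, "z": 0.14, "ax": 0, "ay": 0, "az": 0},
    {"hand": 100, "x": 0, "y": 0.002, "z": 0.155, "ax": 0, "ay": 0, "az": 0},
    {"hand": 100, "x": 0, "y": 0.002, "z": 0.165, "ax": 0, "ay": 0, "az": 0},
    {"hand": 100, "x": 0, "y": 0.002, "z": 0.165, "ax": 0, "ay": 0, "az": 0},
    {"hand": 100, "x": 0, "y": 0.002, "z": 0.165, "ax": 0, "ay": 0, "az": 0}
  ]
}}

```text
t: 8.45
tool_pos: [0.4576, -0.1033, 0.2193]
orientation: [0.001, 3.14, -0.001]
force: [0.3, -0.3, 0.5]
opening: 0.0928
gripper_force: 0.0
```

>>> {"fn": "carry_out", "kwargs": {
  "targets": [
    {"hand": 60, "x": 0, "y": 0, "z": 0, "ax": 0, "ay": 0, "az": 0},
    {"hand": 50, "x": 0, "y": 0, "z": 0, "ax": 0, "ay": 0, "az": 0},
    {"hand": 50, "x": 0, "y": 0, "z": 0, "ax": 0, "ay": 0, "az": 0},
    {"hand": 50, "x": 0, "y": 0, "z": 0, "ax": 0, "ay": 0, "az": 0},
    {"hand": 50, "x": 0, "y": 0, "z": 0, "ax": 0, "ay": 0, "az": 0},
    {"hand": 50, "x": 0, "y": 0, "z": 0, "ax": 0, "ay": 0, "az": 0}
  ],
  "newtons": 35
}}

```text
t: 9.2
tool_pos: [0.4573, -0.1036, 0.2187]
orientation: [0.001, 3.141, -0.001]
force: [0.4, -5.0, 5.0]
opening: 0.064
gripper_force: 35.0
```

>>> {"fn": "carry_out", "kwargs": {
  "targets": [
    {"hand": 50, "x": 0, "y": 0, "z": -0.01, "ax": 0, "ay": 0, "az": 0},
    {"hand": 50, "x": 0, "y": 0, "z": -0.03, "ax": 0, "ay": 0, "az": 0},
    {"hand": 50, "x": 0, "y": 0.02, "z": -0.06, "ax": 0, "ay": 0, "az": 0},
    {"hand": 50, "x": 0.002, "y": 0.06, "z": -0.07, "ax": 0, "ay": 0, "az": 0},
    {"hand": 50, "x": 0.003, "y": 0.11, "z": -0.07, "ax": 0, "ay": 0, "az": 0},
    {"hand": 50, "x": 0.004, "y": 0.16, "z": -0.07, "ax": 0, "ay": 0, "az": 0},
    {"hand": 50, "x": 0.004, "y": 0.19, "z": -0.07, "ax": 0, "ay": 0, "az": 0},
    {"hand": 50, "x": 0.004, "y": 0.199, "z": -0.07, "ax": 0, "ay": 0, "az": 0}
  ]
}}

```text
t: 10.2
tool_pos: [0.4524, 0.0975, 0.2878]
orientation: [0.003, -3.14, -0.001]
force: [0.5, -0.4, -3.2]
opening: 0.0639
gripper_force: 35.0
```

>>> {"fn": "carry_out", "kwargs": {
  "targets": [
    {"hand": 50, "x": 0, "y": 0, "z": 0.02, "ax": 0, "ay": 0, "az": 0},
    {"hand": 50, "x": 0, "y": 0, "z": 0.04, "ax": 0, "ay": 0, "az": 0},
    {"hand": 50, "x": 0, "y": 0, "z": 0.053, "ax": 0, "ay": 0, "az": 0},
    {"hand": 50, "x": 0, "y": 0, "z": 0.058, "ax": 0, "ay": 0, "az": 0},
    {"hand": 50, "x": 0, "y": 0, "z": 0.06, "ax": 0, "ay": 0, "az": 0},
    {"hand": 50, "x": 0, "y": 0, "z": 0.06, "ax": 0, "ay": 0, "az": 0},
    {"hand": 50, "x": 0, "y": 0, "z": 0.06, "ax": 0, "ay": 0, "az": 0}
  ]
}}

```text
t: 11.08
tool_pos: [0.4535, 0.0958, 0.2289]
orientation: [0.001, 3.141, 0.0]
force: [0.1, -1.4, -3.1]
opening: 0.0637
gripper_force: 35.0
```

Grasp height was 0.2187, so contact is expected near 0.2237.

>>> {"fn": "carry_out", "kwargs": {
  "targets": [
    {"hand": 50, "x": 0, "y": 0, "z": 0.002, "ax": 0, "ay": 0, "az": 0},
    {"hand": 50, "x": 0, "y": 0, "z": 0.004, "ax": 0, "ay": 0, "az": 0},
    {"hand": 50, "x": 0, "y": 0, "z": 0.005, "ax": 0, "ay": 0, "az": 0},
    {"hand": 50, "x": 0, "y": 0, "z": 0.0053, "ax": 0, "ay": 0, "az": 0},
    {"hand": 50, "x": 0, "y": 0, "z": 0.0053, "ax": 0, "ay": 0, "az": 0}
  ]
}}

```text
t: 11.7
tool_pos: [0.4532, 0.0958, 0.2237]
orientation: [-0.001, -3.141, 0.0]
force: [-5.0, -1.3, 6.9]
opening: 0.0638
gripper_force: 35.0
```

>>> {"fn": "carry_out", "kwargs": {
  "targets": [
    {"hand": 75, "x": 0, "y": 0, "z": 0, "ax": 0, "ay": 0, "az": 0},
    {"hand": 90, "x": 0, "y": 0, "z": 0, "ax": 0, "ay": 0, "az": 0},
    {"hand": 100, "x": 0, "y": 0, "z": 0, "ax": 0, "ay": 0, "az": 0},
    {"hand": 100, "x": 0, "y": 0, "z": -0.03, "ax": 0, "ay": 0, "az": 0},
    {"hand": 100, "x": 0, "y": 0, "z": -0.08, "ax": 0, "ay": 0, "az": 0},
    {"hand": 100, "x": 0, "y": 0, "z": -0.13, "ax": 0, "ay": 0, "az": 0},
    {"hand": 100, "x": -0.01, "y": -0.04, "z": -0.16, "ax": 0, "ay": 0, "az": 0},
    {"hand": 100, "x": -0.02, "y": -0.09, "z": -0.16, "ax": 0, "ay": 0, "az": 0}
  ]
}}

```text
t: 12.7
tool_pos: [0.4742, 0.0053, 0.3867]
orientation: [-0.003, 3.135, -0.001]
force: [0.7, -0.3, 0.0]
opening: 0.093
gripper_force: 0.0
```

>>> {"fn": "carry_out", "kwargs": {
  "targets": [
    {"hand": 100, "x": -0.02, "y": -0.05, "z": 0, "ax": 0, "ay": 0, "az": 0},
    {"hand": 100, "x": -0.04, "y": -0.1, "z": 0, "ax": 0, "ay": 0, "az": 0},
    {"hand": 100, "x": -0.07, "y": -0.15, "z": 0, "ax": 0, "ay": 0, "az": 0},
    {"hand": 100, "x": -0.11, "y": -0.19, "z": 0, "ax": 0, "ay": 0, "az": 0},
    {"hand": 100, "x": -0.15, "y": -0.21, "z": 0, "ax": 0, "ay": 0, "az": 0},
    {"hand": 100, "x": -0.175, "y": -0.215, "z": 0, "ax": 0, "ay": 0, "az": 0},
    {"hand": 100, "x": -0.175, "y": -0.215, "z": 0, "ax": 0, "ay": 0, "az": 0},
    {"hand": 100, "x": -0.175, "y": -0.215, "z": 0, "ax": 0, "ay": 0, "az": 0}
  ]
}}

```text
t: 13.7
tool_pos: [0.6475, -0.2091, 0.3825]
orientation: [-0.001, -3.141, -0.0]
force: [-0.4, 0.3, -0.2]
opening: 0.0931
gripper_force: 0.0
```

```bash
python3 - <<'E'
from h import *
J['LG']=((113,190),.093);J['LR']=((217,217),.093)
p,d=read_camera('top'); cv2.imwrite('pics/t3.png',p)
p2,_=read_camera('side'); cv2.imwrite('pics/s3.png',p2)
s=read_state(); print(s['tool_pos'],s['orientation'],s['opening'])
measure(p,d)
E
```

```text
[ 0.6472761  -0.20901547  0.38316846] [-8.21638985e-04 -3.14149387e+00  6.52365613e-06] 0.09286098303475412
saucer LG [117. 196.] [1 1 1] [0.5187 0.4093 0.005 ] [0.5199 0.3836 0.0815]
saucer SG [176.07317073 158.37804878] [10 11 82] [0.6386 0.2266 0.005 ] [0.6369 0.224  0.0032]Traceback (most recent call last):
  File "<stdin>", line 6, in <module>
  File "h.py", line 21, in measure
    c,st=blob((pi.min(2)>120),s,18); print('saucer',k,c,st[2:],onplane('top',c,.005).round(4), P[s[1],s[0]].round(4))
                                                        ~~^^^^
TypeError: 'int' object is not subscriptable
```

View pics/s3.png

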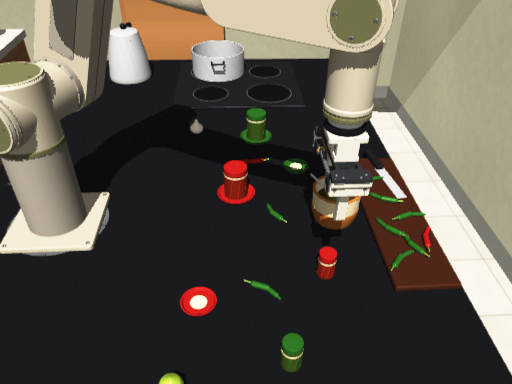

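Both large jars stand upright in their saucers, at (257,125) and (235,181), and the hand is above the small red jar. Descending.

>>> {"fn": "carry_out", "kwargs": {
  "targets": [
    {"hand": 100, "x": 0, "y": 0, "z": 0.04, "ax": 0, "ay": 0, "az": 0},
    {"hand": 100, "x": 0, "y": 0, "z": 0.08, "ax": 0, "ay": 0, "az": 0},
    {"hand": 90, "x": 0, "y": 0, "z": 0.115, "ax": 0, "ay": 0, "az": 0},
    {"hand": 80, "x": 0, "y": 0, "z": 0.145, "ax": 0, "ay": 0, "az": 0},
    {"hand": 80, "x": 0, "y": 0, "z": 0.165, "ax": 0, "ay": 0, "az": 0},
    {"hand": 80, "x": 0, "y": 0, "z": 0.174, "ax": 0, "ay": 0, "az": 0},
    {"hand": 80, "x": 0, "y": 0, "z": 0.174, "ax": 0, "ay": 0, "az": 0},
    {"hand": 80, "x": 0, "y": 0, "z": 0.174, "ax": 0, "ay": 0, "az": 0}
  ]
}}

```text
t: 14.8
tool_pos: [0.6485, -0.2097, 0.2106]
orientation: [0.001, 3.139, -0.001]
force: [-0.4, -0.1, -1.0]
opening: 0.0744
gripper_force: 0.0
```

>>> {"fn": "carry_out", "kwargs": {
  "targets": [
    {"hand": 60, "x": 0, "y": 0, "z": 0, "ax": 0, "ay": 0, "az": 0},
    {"hand": 48, "x": 0, "y": 0, "z": 0, "ax": 0, "ay": 0, "az": 0},
    {"hand": 40, "x": 0, "y": 0, "z": 0, "ax": 0, "ay": 0, "az": 0},
    {"hand": 25, "x": 0, "y": 0, "z": 0, "ax": 0, "ay": 0, "az": 0},
    {"hand": 25, "x": 0, "y": 0, "z": 0, "ax": 0, "ay": 0, "az": 0},
    {"hand": 25, "x": 0, "y": 0, "z": 0, "ax": 0, "ay": 0, "az": 0},
    {"hand": 25, "x": 0, "y": 0, "z": 0, "ax": 0, "ay": 0, "az": 0}
  ],
  "newtons": 18
}}

```text
t: 15.68
tool_pos: [0.648, -0.2096, 0.2091]
orientation: [0.001, 3.141, -0.001]
force: [0.5, -2.4, 1.4]
opening: 0.0394
gripper_force: 18.0
```

>>> {"fn": "carry_out", "kwargs": {
  "targets": [
    {"hand": 25, "x": 0, "y": 0, "z": -0.01, "ax": 0, "ay": 0, "az": 0},
    {"hand": 25, "x": 0, "y": 0, "z": -0.03, "ax": 0, "ay": 0, "az": 0},
    {"hand": 25, "x": 0.02, "y": -0.005, "z": -0.06, "ax": 0, "ay": 0, "az": 0},
    {"hand": 25, "x": 0.06, "y": -0.015, "z": -0.08, "ax": 0, "ay": 0, "az": 0},
    {"hand": 25, "x": 0.11, "y": -0.03, "z": -0.08, "ax": 0, "ay": 0, "az": 0},
    {"hand": 25, "x": 0.16, "y": -0.045, "z": -0.08, "ax": 0, "ay": 0, "az": 0},
    {"hand": 25, "x": 0.21, "y": -0.058, "z": -0.08, "ax": 0, "ay": 0, "az": 0},
    {"hand": 25, "x": 0.25, "y": -0.068, "z": -0.08, "ax": 0, "ay": 0, "az": 0}
  ]
}}

```text
t: 16.68
tool_pos: [0.3963, -0.2775, 0.2904]
orientation: [0.002, 3.14, -0.002]
force: [-0.4, -0.3, -1.7]
opening: 0.0394
gripper_force: 18.0
```

>>> {"fn": "carry_out", "kwargs": {
  "targets": [
    {"hand": 25, "x": 0.022, "y": -0.004, "z": 0, "ax": 0, "ay": 0, "az": 0},
    {"hand": 25, "x": 0.032, "y": -0.006, "z": 0.01, "ax": 0, "ay": 0, "az": 0},
    {"hand": 25, "x": 0.032, "y": -0.006, "z": 0.03, "ax": 0, "ay": 0, "az": 0},
    {"hand": 25, "x": 0.032, "y": -0.006, "z": 0.05, "ax": 0, "ay": 0, "az": 0},
    {"hand": 25, "x": 0.032, "y": -0.006, "z": 0.063, "ax": 0, "ay": 0, "az": 0},
    {"hand": 25, "x": 0.032, "y": -0.006, "z": 0.069, "ax": 0, "ay": 0, "az": 0},
    {"hand": 25, "x": 0.032, "y": -0.006, "z": 0.07, "ax": 0, "ay": 0, "az": 0},
    {"hand": 25, "x": 0.032, "y": -0.006, "z": 0.07, "ax": 0, "ay": 0, "az": 0}
  ]
}}

```text
t: 17.68
tool_pos: [0.3662, -0.2834, 0.2195]
orientation: [0.001, 3.141, -0.001]
force: [-1.0, -0.3, -2.0]
opening: 0.0401
gripper_force: 18.0
```

>>> {"fn": "carry_out", "kwargs": {
  "targets": [
    {"hand": 25, "x": 0, "y": 0, "z": 0.002, "ax": 0, "ay": 0, "az": 0},
    {"hand": 25, "x": 0, "y": 0, "z": 0.004, "ax": 0, "ay": 0, "az": 0},
    {"hand": 25, "x": 0, "y": 0, "z": 0.005, "ax": 0, "ay": 0, "az": 0},
    {"hand": 25, "x": 0, "y": 0, "z": 0.0055, "ax": 0, "ay": 0, "az": 0},
    {"hand": 25, "x": 0, "y": 0, "z": 0.0055, "ax": 0, "ay": 0, "az": 0}
  ]
}}

```text
t: 18.3
tool_pos: [0.3659, -0.2832, 0.214]
orientation: [-0.001, -3.141, -0.0]
force: [-2.2, 2.6, 5.4]
opening: 0.0395
gripper_force: 18.0
```

>>> {"fn": "carry_out", "kwargs": {
  "targets": [
    {"hand": 55, "x": 0, "y": 0, "z": 0, "ax": 0, "ay": 0, "az": 0},
    {"hand": 75, "x": 0, "y": 0, "z": 0, "ax": 0, "ay": 0, "az": 0},
    {"hand": 80, "x": 0, "y": 0, "z": 0, "ax": 0, "ay": 0, "az": 0},
    {"hand": 80, "x": 0, "y": 0, "z": -0.03, "ax": 0, "ay": 0, "az": 0},
    {"hand": 80, "x": 0, "y": 0, "z": -0.08, "ax": 0, "ay": 0, "az": 0},
    {"hand": 80, "x": 0, "y": 0, "z": -0.11, "ax": 0, "ay": 0, "az": 0},
    {"hand": 80, "x": -0.03, "y": -0.03, "z": -0.13, "ax": 0, "ay": 0, "az": 0},
    {"hand": 80, "x": -0.07, "y": -0.06, "z": -0.13, "ax": 0, "ay": 0, "az": 0}
  ]
}}

```text
t: 19.3
tool_pos: [0.4369, -0.3445, 0.3465]
orientation: [0.002, 3.138, -0.006]
force: [0.6, -0.7, 0.5]
opening: 0.0742
gripper_force: 0.0
```

>>> {"fn": "carry_out", "kwargs": {
  "targets": [
    {"hand": 80, "x": -0.04, "y": -0.035, "z": 0, "ax": 0, "ay": 0, "az": 0},
    {"hand": 80, "x": -0.08, "y": -0.07, "z": 0, "ax": 0, "ay": 0, "az": 0},
    {"hand": 80, "x": -0.107, "y": -0.088, "z": 0, "ax": 0, "ay": 0, "az": 0},
    {"hand": 80, "x": -0.107, "y": -0.088, "z": 0, "ax": 0, "ay": 0, "az": 0},
    {"hand": 80, "x": -0.107, "y": -0.088, "z": 0, "ax": 0, "ay": 0, "az": 0}
  ]
}}

```text
t: 19.92
tool_pos: [0.5424, -0.431, 0.3428]
orientation: [-0.001, -3.141, -0.001]
force: [0.0, -0.3, -0.2]
opening: 0.0747
gripper_force: 0.0
```

```bash
python3 - <<'E'
from h import *
S.clear()
J['LG']=((113,190),.093);J['LR']=((217,217),.093);J['SR']=((338,246),.069)
p,d=read_camera('top'); cv2.imwrite('pics/t4.png',p)
s=read_state(); print(s['tool_pos'],s['orientation'],s['opening'])
measure(p,d)
E
```

```text
[ 0.54224333 -0.43093024  0.34331518] [-1.18793485e-03 -3.14106575e+00 -5.67788137e-04] 0.07419915962323695
jar LG [106.         191.11111111] [ 23  22 387] [0.5275 0.4119 0.093 ] [0.5307 0.3915 0.0934]
jar LR [213.34042553 217.06117021] [ 22  21 376] [0.4527 0.0981 0.093 ] [0.4529 0.0876 0.0907]
jar SR [341.70138889 246.44444444] [ 13  14 144] [ 0.3671 -0.28    0.069 ] [ 0.3684 -0.269   0.0694]
jar SG None  None [ 0.5232 -0.3531  0.2822]
```

View pics/t4.png

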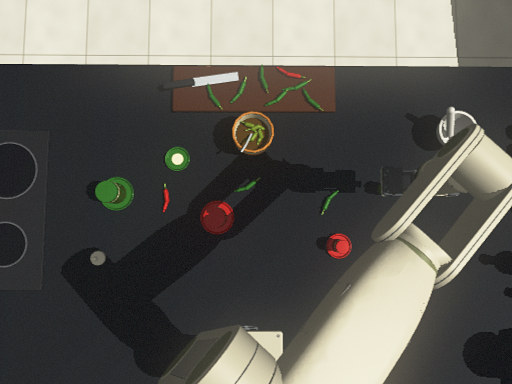

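Three jars are in place, within about 4 mm: lids at (106,191), (213,217) and (342,246). I'll take the last one.

>>> {"fn": "carry_out", "kwargs": {
  "targets": [
    {"hand": 80, "x": -0.001, "y": 0, "z": 0.035, "ax": 0, "ay": 0, "az": 0},
    {"hand": 80, "x": -0.001, "y": 0, "z": 0.07, "ax": 0, "ay": 0, "az": 0},
    {"hand": 80, "x": -0.001, "y": 0, "z": 0.1, "ax": 0, "ay": 0, "az": 0},
    {"hand": 80, "x": -0.001, "y": 0, "z": 0.12, "ax": 0, "ay": 0, "az": 0},
    {"hand": 80, "x": -0.001, "y": 0, "z": 0.134, "ax": 0, "ay": 0, "az": 0},
    {"hand": 80, "x": -0.001, "y": 0, "z": 0.134, "ax": 0, "ay": 0, "az": 0},
    {"hand": 80, "x": -0.001, "y": 0, "z": 0.134, "ax": 0, "ay": 0, "az": 0}
  ]
}}

```text
t: 20.85
tool_pos: [0.5442, -0.4317, 0.2109]
orientation: [0.001, 3.14, -0.002]
force: [-0.5, -0.2, -0.2]
opening: 0.0742
gripper_force: 0.0
```

>>> {"fn": "carry_out", "kwargs": {
  "targets": [
    {"hand": 60, "x": 0, "y": 0, "z": 0, "ax": 0, "ay": 0, "az": 0},
    {"hand": 48, "x": 0, "y": 0, "z": 0, "ax": 0, "ay": 0, "az": 0},
    {"hand": 40, "x": 0, "y": 0, "z": 0, "ax": 0, "ay": 0, "az": 0},
    {"hand": 25, "x": 0, "y": 0, "z": 0, "ax": 0, "ay": 0, "az": 0},
    {"hand": 25, "x": 0, "y": 0, "z": 0, "ax": 0, "ay": 0, "az": 0},
    {"hand": 25, "x": 0, "y": 0, "z": 0, "ax": 0, "ay": 0, "az": 0},
    {"hand": 25, "x": 0, "y": 0, "z": 0, "ax": 0, "ay": 0, "az": 0}
  ],
  "newtons": 18
}}

```text
t: 21.72
tool_pos: [0.5438, -0.4315, 0.2097]
orientation: [0.001, 3.141, -0.001]
force: [0.5, -1.8, 0.7]
opening: 0.0397
gripper_force: 18.0
```

>>> {"fn": "carry_out", "kwargs": {
  "targets": [
    {"hand": 25, "x": 0, "y": 0, "z": -0.01, "ax": 0, "ay": 0, "az": 0},
    {"hand": 25, "x": 0, "y": 0, "z": -0.03, "ax": 0, "ay": 0, "az": 0},
    {"hand": 25, "x": 0, "y": 0, "z": -0.065, "ax": 0, "ay": 0, "az": 0},
    {"hand": 25, "x": 0, "y": 0.02, "z": -0.105, "ax": 0, "ay": 0, "az": 0},
    {"hand": 25, "x": 0, "y": 0.05, "z": -0.14, "ax": 0, "ay": 0, "az": 0},
    {"hand": 25, "x": 0, "y": 0.09, "z": -0.15, "ax": 0, "ay": 0, "az": 0},
    {"hand": 25, "x": 0, "y": 0.13, "z": -0.15, "ax": 0, "ay": 0, "az": 0},
    {"hand": 25, "x": 0, "y": 0.17, "z": -0.15, "ax": 0, "ay": 0, "az": 0}
  ]
}}

```text
t: 22.72
tool_pos: [0.5438, -0.26, 0.3615]
orientation: [0.001, 3.14, -0.001]
force: [0.0, 0.7, -1.4]
opening: 0.0394
gripper_force: 18.0
```

>>> {"fn": "carry_out", "kwargs": {
  "targets": [
    {"hand": 25, "x": 0, "y": 0.04, "z": 0, "ax": 0, "ay": 0, "az": 0},
    {"hand": 25, "x": 0, "y": 0.085, "z": 0, "ax": 0, "ay": 0, "az": 0},
    {"hand": 25, "x": 0, "y": 0.13, "z": 0, "ax": 0, "ay": 0, "az": 0},
    {"hand": 25, "x": 0, "y": 0.175, "z": 0, "ax": 0, "ay": 0, "az": 0},
    {"hand": 25, "x": 0, "y": 0.22, "z": 0, "ax": 0, "ay": 0, "az": 0},
    {"hand": 25, "x": 0, "y": 0.265, "z": 0, "ax": 0, "ay": 0, "az": 0},
    {"hand": 25, "x": 0, "y": 0.31, "z": 0, "ax": 0, "ay": 0, "az": 0},
    {"hand": 25, "x": 0, "y": 0.35, "z": 0, "ax": 0, "ay": 0, "az": 0}
  ]
}}

```text
t: 23.72
tool_pos: [0.5439, 0.0904, 0.3612]
orientation: [0.0, 3.14, 0.001]
force: [0.3, 0.4, -1.8]
opening: 0.0399
gripper_force: 18.0
```

>>> {"fn": "carry_out", "kwargs": {
  "targets": [
    {"hand": 25, "x": -0.01, "y": 0.035, "z": 0, "ax": 0, "ay": 0, "az": 0},
    {"hand": 25, "x": -0.03, "y": 0.07, "z": 0, "ax": 0, "ay": 0, "az": 0},
    {"hand": 25, "x": -0.055, "y": 0.1, "z": 0, "ax": 0, "ay": 0, "az": 0},
    {"hand": 25, "x": -0.08, "y": 0.125, "z": 0, "ax": 0, "ay": 0, "az": 0},
    {"hand": 25, "x": -0.094, "y": 0.135, "z": 0.01, "ax": 0, "ay": 0, "az": 0},
    {"hand": 25, "x": -0.094, "y": 0.135, "z": 0.035, "ax": 0, "ay": 0, "az": 0},
    {"hand": 25, "x": -0.094, "y": 0.135, "z": 0.06, "ax": 0, "ay": 0, "az": 0},
    {"hand": 25, "x": -0.094, "y": 0.135, "z": 0.07, "ax": 0, "ay": 0, "az": 0}
  ]
}}

```text
t: 24.72
tool_pos: [0.6377, 0.2236, 0.2887]
orientation: [-0.001, -3.14, 0.001]
force: [-0.4, 0.2, -0.9]
opening: 0.0396
gripper_force: 18.0
```

>>> {"fn": "carry_out", "kwargs": {
  "targets": [
    {"hand": 25, "x": 0, "y": 0, "z": 0.02, "ax": 0, "ay": 0, "az": 0},
    {"hand": 25, "x": 0, "y": 0, "z": 0.04, "ax": 0, "ay": 0, "az": 0},
    {"hand": 25, "x": 0, "y": 0, "z": 0.055, "ax": 0, "ay": 0, "az": 0},
    {"hand": 25, "x": 0, "y": 0, "z": 0.06, "ax": 0, "ay": 0, "az": 0},
    {"hand": 25, "x": 0, "y": 0, "z": 0.06, "ax": 0, "ay": 0, "az": 0},
    {"hand": 25, "x": 0, "y": 0, "z": 0.06, "ax": 0, "ay": 0, "az": 0}
  ]
}}

```text
t: 25.48
tool_pos: [0.6387, 0.2237, 0.2304]
orientation: [0.001, 3.14, 0.001]
force: [0.6, -0.1, -1.4]
opening: 0.0396
gripper_force: 18.0
```

Contact is expected near 0.2147, so about 0.0157 to go.

>>> {"fn": "carry_out", "kwargs": {
  "targets": [
    {"hand": 25, "x": 0, "y": 0, "z": 0.006, "ax": 0, "ay": 0, "az": 0},
    {"hand": 25, "x": 0, "y": 0, "z": 0.011, "ax": 0, "ay": 0, "az": 0},
    {"hand": 25, "x": 0, "y": 0, "z": 0.014, "ax": 0, "ay": 0, "az": 0},
    {"hand": 25, "x": 0, "y": 0, "z": 0.0155, "ax": 0, "ay": 0, "az": 0},
    {"hand": 25, "x": 0, "y": 0, "z": 0.016, "ax": 0, "ay": 0, "az": 0},
    {"hand": 25, "x": 0, "y": 0, "z": 0.016, "ax": 0, "ay": 0, "az": 0}
  ]
}}

```text
t: 26.22
tool_pos: [0.6382, 0.2236, 0.2146]
orientation: [-0.001, -3.141, 0.0]
force: [-5.4, -2.1, 8.0]
opening: 0.0398
gripper_force: 18.0
```

Contact made. I'll release, rise and back off.

>>> {"fn": "carry_out", "kwargs": {
  "targets": [
    {"hand": 55, "x": 0, "y": 0, "z": 0, "ax": 0, "ay": 0, "az": 0},
    {"hand": 75, "x": 0, "y": 0, "z": 0, "ax": 0, "ay": 0, "az": 0},
    {"hand": 80, "x": 0, "y": 0, "z": 0, "ax": 0, "ay": 0, "az": 0},
    {"hand": 80, "x": 0, "y": 0, "z": -0.03, "ax": 0, "ay": 0, "az": 0},
    {"hand": 80, "x": 0, "y": 0, "z": -0.08, "ax": 0, "ay": 0, "az": 0},
    {"hand": 80, "x": 0, "y": 0, "z": -0.13, "ax": 0, "ay": 0, "az": 0},
    {"hand": 80, "x": 0.03, "y": 0, "z": -0.17, "ax": 0, "ay": 0, "az": 0},
    {"hand": 80, "x": 0.07, "y": 0, "z": -0.18, "ax": 0, "ay": 0, "az": 0}
  ]
}}

```text
t: 27.22
tool_pos: [0.5686, 0.2237, 0.3976]
orientation: [0.002, 3.135, 0.003]
force: [-0.3, 0.5, 0.1]
opening: 0.0745
gripper_force: 0.0
```

>>> {"fn": "carry_out", "kwargs": {
  "targets": [
    {"hand": 80, "x": 0.05, "y": 0, "z": 0, "ax": 0, "ay": 0, "az": 0},
    {"hand": 80, "x": 0.1, "y": 0, "z": 0, "ax": 0, "ay": 0, "az": 0},
    {"hand": 80, "x": 0.15, "y": 0, "z": 0, "ax": 0, "ay": 0, "az": 0},
    {"hand": 80, "x": 0.17, "y": 0, "z": 0, "ax": 0, "ay": 0, "az": 0},
    {"hand": 80, "x": 0.17, "y": 0, "z": 0, "ax": 0, "ay": 0, "az": 0},
    {"hand": 80, "x": 0.17, "y": 0, "z": 0, "ax": 0, "ay": 0, "az": 0}
  ]
}}

```text
t: 27.98
tool_pos: [0.3989, 0.2238, 0.3937]
orientation: [0.001, 3.141, 0.0]
force: [0.9, -0.0, -0.4]
opening: 0.0745
gripper_force: 0.0
```

```bash
python3 - <<'E'
from h import *
S.clear()
J['LG']=((113,190),.093);J['LR']=((217,217),.093);J['SR']=((338,246),.069);J['SG']=((174,158),.069)
p,d=read_camera('top'); q,_=read_camera('side')
cv2.imwrite('pics/f.png',np.hstack([cv2.resize(p,(400,300)),cv2.resize(q,(400,300))]))
s=read_state(); print(s['t'],s['tool_pos'],s['force'])
measure(p,d)
E
```

```text
28.075 [0.39904665 0.22374178 0.39342548] [ 0.17184629  0.13631117 -0.39897241]
jar LG [105.96344648 191.04177546] [ 23  22 383] [0.5277 0.4121 0.093 ] [0.5305 0.3905 0.0963]
jar LR [213.34759358 217.05882353] [ 22  21 374] [0.4527 0.0981 0.093 ] [0.4529 0.0877 0.0903]
jar SR [341.57142857 246.44217687] [ 14  14 147] [ 0.3671 -0.2797  0.069 ] [ 0.3685 -0.269   0.0696]
jar SG [172.60447761 155.64925373] [ 14  12 134] [0.6367 0.2249 0.069 ] [0.6292 0.2201 0.0713]
```

View pics/f.png

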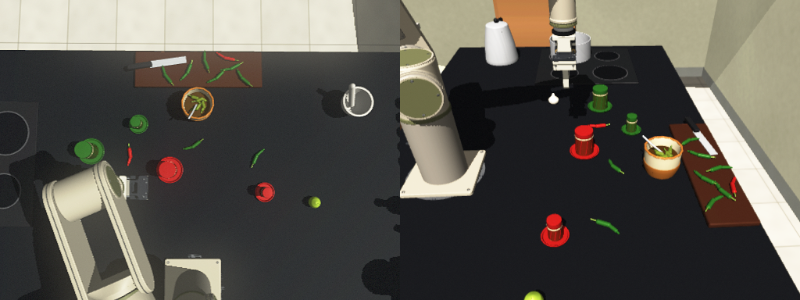

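The final picture shows all four jars upright in their own saucers: (599,97), (584,141), (631,124) and (554,229) in the side half. The crock has not moved and the arm is clear.

```bash
python3 -c "
from plant import robot
print(robot.close_job())"
```

```text
the job is handed in; nothing more can be done
None
```

I handed the job in at about 28 s: all four jars stand upright on their matching saucers, measured within about 5 mm of centre, with the crock untouched; the hand-in returned no verdict.

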